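# Unlatch the coin cassette from the hallway coin bank

### The arm

A 6-joint arm with a two-finger parallel gripper is mounted at the origin on the work surface. World frame = base frame: x ahead of the robot, y to its left, z up, the work surface at z = 0. Lengths are in m, angles in rad, forces in N, time in s.
With the tool pointing down it reaches from about 0.35 to 0.975 m from the base axis. Payload 17.4 kg.
Tool frame: the origin (TCP) lies between the finger pads; the fingertips stand 17 mm ahead of it and the grasp point (between the pads) lies 2 mm behind it; z points along the fingers, y is the line along which they close (so a half turn about z gives the same grasp; the last joint's range is limited). The gripper opens to 85 mm and grips with 20 to 120 N. Pads are 22 mm wide; open, the fingers measure 114 mm over their backs; the gripper's body (76 mm by 85 mm) begins 54 mm behind the grasp point. The pads swing forward as they close: fully open they stand 13 mm farther back than shut.
Start: joints at [1.231, 0.116, 1.442, -0, 1.584, -0.038], TCP at [0.201, 0.644, 0.248] pointing down, gripper open.
Joint ranges: [-2.83, 2.83], [-0.83, 2.19], [0.07, 2.5], [-1.14, 4.28], [0.01, 3], [-2.97, 2.97]. Speed limits (rad/s): [1.89, 1.89, 2.22, 3.14, 3.14, 3.14].

### API

Orientations are given as a rotation vector (axis times angle).
In Python, from station import manip gives the robot as it stands.
- The arm moves only by the tool send_rows, never from a script. Its argument "motion" is a list of rows, each a list of 7 numbers: the shift along the tool's x, y, z normalised to -1 to 1, where 1 is 0.15 m, then the turn, a rotation vector about the tool's x, y, z normalised to -1 to 1, where 1 is 90 degrees, then the opening, from 0 (shut) to 1 (fully open). In form: [[x, y, z, ax, ay, az, jaw], ...]. A call has 1 to 10 rows; each row is the pose to reach, as a shift and turn from the pose commanded when the call began, along the tool's axes at that moment; what a row does not reach only later rows make up. A row lasts 1/8 s, in which the tool goes at most 62.5 mm and 10.7 degrees, less where a joint would pass 70% of its speed; a pose out of reach is approached as far as the arm can. A call with a number of a shift or a turn outside -1 to 1 is refused whole. A call with a gripper value outside its range is refused whole. The fingers move at their own pace and stop on an object; "force" is the grip in N (left out, the last holds). Time passes only in rows, so rows that repeat a pose let the fingers close. It gives the time, the measured TCP pose, the force, the opening and the grip force at its end, in the units of the state.
- manip.state(): the state, without advancing time (a new reading comes with each control period).
- manip.grab_frame(name): name is "side" or "top" or "wrist"; returns the picture (400x640x3 uint8, red, green, blue); there is no depth.
- manip.get_calibration(name): a dict with "K" (3x3 intrinsics, pixels), "view" (4x4, takes a point from world to camera coordinates); the wrist camera has in their place "T_tool_cam" (4x4, takes a point from camera to tool coordinates, whose origin is the TCP and whose axes are the flange's). Camera axes: x right, y down, z forward; pixel columns grow to the right and rows downward; lengths in m; the calibration is good to about 2 mm. The wrist camera is an equidistant fisheye: a pixel r from the principal point sees the ray r / f radians off the axis. A picture is of the moment at which its call begins: read the wrist's pose just before it. get_calibration takes no time and is no camera call.
- manip.job_done(): hands the job in; it is judged then, once.
The state is a dict: "clock": time; "joint_pos": joint angles; "qvel": joint speeds; "tau": joint torques, N m; "ee_pos": TCP position; "tool_rot": TCP orientation; "ft_force": force on the tool from outside, world axes, zero at the start; "wrist_torque": the same for the moment, N m; "finger_gap": finger opening in m; "gripper_force": force on a finger pad.
Only numpy, scipy, OpenCV 4.12 (cv2) and the standard library are available. Lean on these libraries where they do the work, as an engineer would, in place of code of your own. Each camera call takes 0.05 s, during which the arm holds its last target. There are 200 camera calls.

### The job

Take the cream coin cassette out of the teal coin bank: squeeze its sprung red tab inward towards the cream grip fin, feel for the middle position in which the child-proof latch lets go (it holds when the tab is pressed too little and again when pressed too far) and, keeping the tab there, lift the cassette straight out without forcing the latch, jamming it against the bank or crushing the tab. Then set it down gently, upright, in the middle of the terracotta dish and let go. Leave the nail file, the hair clip and the bottle opener where they lie and do not push the dish about.

Things in the scene. Friction and masses are not known exactly. Their poses are not given: they have to be found in the camera images.
- bank: Teal plastic coin bank screwed to the console (never moves), a block 92 (x) x 98 (y) x 56 mm high with brass coins embossed on both x faces and an open well in its top for the cassette. Origin: console level, under the well's centre; z up. Outer faces at x = +-46, y = -46 and +52 mm. Well floor 6 mm up. The well leaves the seated cassette 1.5 mm of play each way in x, 0.8 mm in y.
- catch_edge (a point): Hidden two-sided catch inside the bank's +y wall, 47 to 53 mm above the console; this point: its middle, underside. It lets the hook pass only with the tab pressed in by d to d + 1.5 mm (give and play add up to 1 mm either side); d is 2 to 8 mm, differs from bank to bank, unseen: feel for it. Pulled up while caught, the cassette rises 1 mm, then stops dead.
- well_top (a point): Middle of the well's mouth, level with the bank's top, 56 mm above the console. The cassette must rise 50 mm from its seat to be clear of the bank. Nothing stands higher than this on the bank but the cassette's fin and tab.
- cassette: Cream plastic coin cassette, loose, 0.18 to 0.37 kg with its tab. Axes as the bank's when seated (origin then 6 mm above the bank's). Body 64 mm (x) by 44 mm (y from -32 to +12 mm), 50 mm high, its top flush with the bank's top; flat underside. Origin: level of the underside, midway between fin and well-pressed tab. A rigid grip fin (-y) and the red tab (+y) stand up on its top.
- fin_face (a point): Centre of the outer (-y) face of the rigid cream grip fin, 74 mm above the cassette's origin, at its y = -20 mm. Axes as the cassette. Fin 36 mm wide (x), 6 mm thick, from 50 to 85 mm above the cassette's origin.
- tab_face (a point): Centre of the outer (+y) face of the red tab, 74 mm above the cassette's origin, at its y = +27 mm when out (47 mm from fin_face), less when pressed. Axes as the cassette. Plate 30 mm wide (x), 4 mm thick, from 52 to 86 mm above the cassette's origin. At its foot, in the bank, a hook reaches out to y = +36 mm, its top 40 mm above the cassette's origin.
- pinch (a point): Point 74 mm above the cassette's origin (80 mm above the console when seated), on its z axis: where to pinch from above, fingers closing along the cassette's y. Only the tab gives way while both fingers close alike: as it goes in, shift the gripper towards the fin (-y) by half the tab's travel, or the fin is driven and the cassette jams on the bank (it bears up to 25 N there).
- tab (a joint): How far the red tab is pressed in towards the fin: 0 out (latched), 0.011 m at its stop (latched again by the inner catch). Spring: 4 N to start it, plus 1.4 N per mm (11 N at 5 mm, 19.5 N at the stop). A tug of 7 N on the cassette tells free from caught: it weighs under 4 N. The tab breaks if a finger presses it with more than 45 N.
- dish: Glazed terracotta dish, loose, 0.65 kg, round: rim 184 mm across and 26 mm high, inner floor flat, about 148 mm across and 6 mm above the console. Origin: centre of its underside; z up.
- nail_file: Chrome nail file, 155 x 13 x 7 mm, loose, lying along its x axis between bank and dish. Origin: its middle, underside. Bystander.
- hair_clip: Black plastic hair clip, 78 x 32 x 17 mm, loose, lying along its x axis beyond the bank or the dish. Origin: its middle, underside. Bystander.
- opener: Flat steel bottle opener with a ring end (at +x), 114 x 39 x 5 mm, loose, lying along its x axis beyond the bank or the dish. Origin: near its middle, underside. Bystander.
Mind the look-alikes: they are no part of the job. What is shaped like the cassette but black is not meant. Leave any yellow look-alike of the dish alone.

How it is judged:
By the outcome, as a careful person would: the job done as asked, in the order asked, and still so for the second after the job is handed in, with the robot touching nothing.
It also fails if it takes over 72 s, if anything falls off the work surface, if the arm or the gripper's body presses on something with over 40 N, if the wrist force passes 120 N, or if a joint passes its speed limit or range.

## Working session

There is one attempt and no reset: what is moved stays moved. The work goes in short steps, Python scripts to look and compute and a tool call to move; the robot and the scene stay as the last step left them, time stands still between calls to the robot, and variables do not carry over. Pictures are saved under pics/ and viewed, at most 10 in all, crops included, and the job is handed in when it is done.

Besides the shell and the picture viewer there is one more tool, called after "Call:" by a JSON object that holds its "fn" and its "kwargs", one argument or row to a line. send_rows: Moves the arm, as the interface text tells. Its arguments: {"type":"object","properties":{"motion":{"type":"array"},"force":{"type":"number"}},"required":["motion"]}

```bash
mkdir -p pics
python3 - <<'E'
from station import manip
import cv2,numpy as np
np.set_printoptions(precision=4,suppress=True)
print(manip.state())
for n in("top","side"):
    cv2.imwrite(f"pics/{n}0.png",manip.grab_frame(n)[:,:,::-1]); print(manip.get_calibration(n))
print(manip.get_calibration("wrist"))
E
```

```text
{'clock': 0.0, 'joint_pos': array([ 1.2312,  0.1165,  1.4423,  0.    ,  1.584 , -0.0378]), 'qvel': array([-0.0018,  0.0003, -0.0007, -0.0012, -0.0008, -0.0001]), 'tau': array([  0.0011, -73.1993, -63.2487,  -0.0001,   0.0064,  -0.    ]), 'ee_pos': array([0.2006, 0.6443, 0.2475]), 'tool_rot': array([-0.4723, -3.1056,  0.0019]), 'ft_force': array([1.6086, 0.426 , 0.0218]), 'wrist_torque': array([-0.0106,  0.0099,  0.0025]), 'gripper_force': 0.0, 'finger_gap': 0.08533612498998308}
{'K': array([[498.6712,   0.    , 319.5001],
       [  0.    , 498.6712, 199.079 ],
       [  0.    ,   0.    ,   1.    ]]), 'view': array([[ 0.0022, -1.    ,  0.0024,  0.0051],
       [-0.9799, -0.0026, -0.1993,  0.5211],
       [ 0.1993, -0.0019, -0.9799,  1.3584],
       [ 0.    ,  0.    ,  0.    ,  1.    ]])}
{'K': array([[371.6843,   0.    , 317.6019],
       [  0.    , 371.6843, 196.4263],
       [  0.    ,   0.    ,   1.    ]]), 'view': array([[ 0.9052, -0.4249, -0.0127, -0.4414],
       [-0.3385, -0.7025, -0.626 ,  0.2128],
       [ 0.2571,  0.5709, -0.7797,  0.944 ],
       [ 0.    ,  0.    ,  0.    ,  1.    ]])}
{'K': array([[309.7069,   0.    , 323.0786],
       [  0.    , 309.7069, 200.0822],
       [  0.    ,   0.    ,   1.    ]]), 'T_tool_cam': array([[ 0.0005, -0.9519, -0.3065,  0.0784],
       [ 1.    ,  0.0006, -0.0004,  0.    ],
       [ 0.0006, -0.3065,  0.9519, -0.125 ],
       [ 0.    ,  0.    ,  0.    ,  1.    ]])}
```

View pics/top0.png

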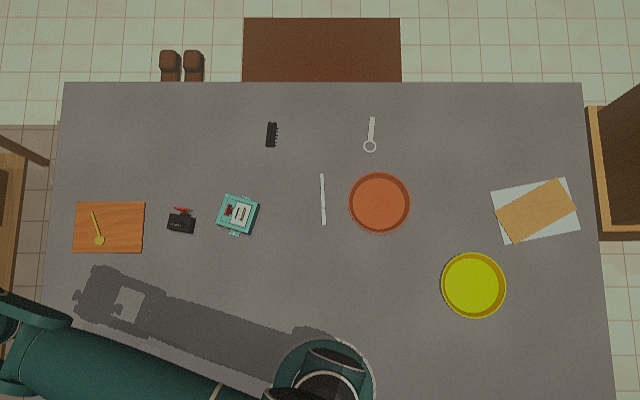

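View pics/side0.png

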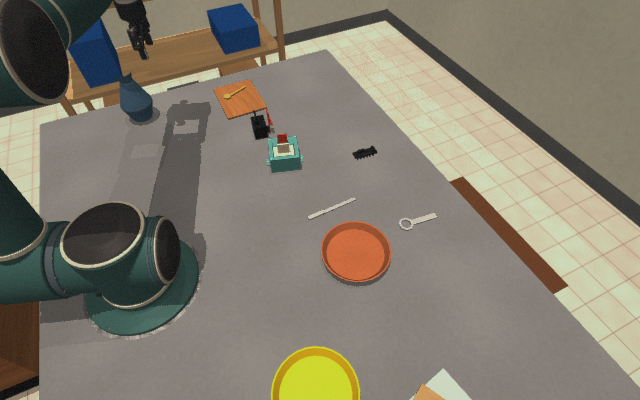

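```bash
cat > h.py <<'E'
import numpy as np,cv2
from station import manip
from scipy.spatial.transform import Rotation as R
np.set_printoptions(precision=4,suppress=True)
def ray(n,u,v):
    c=manip.get_calibration(n);V=c["view"];d=V[:3,:3].T@np.linalg.inv(c["K"])@[u,v,1];return -V[:3,:3].T@V[:3,3],d
def at(n,u,v,z):
    o,d=ray(n,u,v);return o+d*(z-o[2])/d[2]
E
python3 - <<'E'
from h import *
a=cv2.imread("pics/top0.png")[175:255,160:280]; cv2.imwrite("pics/crop.png",cv2.resize(a,(780,520),interpolation=cv2.INTER_CUBIC))
im=cv2.imread("pics/top0.png");h=cv2.cvtColor(im,cv2.COLOR_BGR2HSV)
m=((h[...,0]<14)&(h[...,1]>120)&(h[...,2]>60)).astype(np.uint8);m[:150]=0;m[245:]=0;m[:,:340]=0;m[:,420:]=0
c=max(cv2.findContours(m,0,2)[0],key=cv2.contourArea);print(cv2.boundingRect(c));e=cv2.fitEllipse(c);print(e,at("top",*e[0],.024))
E
```

```text
(348, 172, 63, 62)
((378.9974365234375, 202.1974334716797), (60.50324630737305, 62.67573165893555), 113.89900970458984) [ 0.5181 -0.1654  0.024 ]
```

View pics/crop.png

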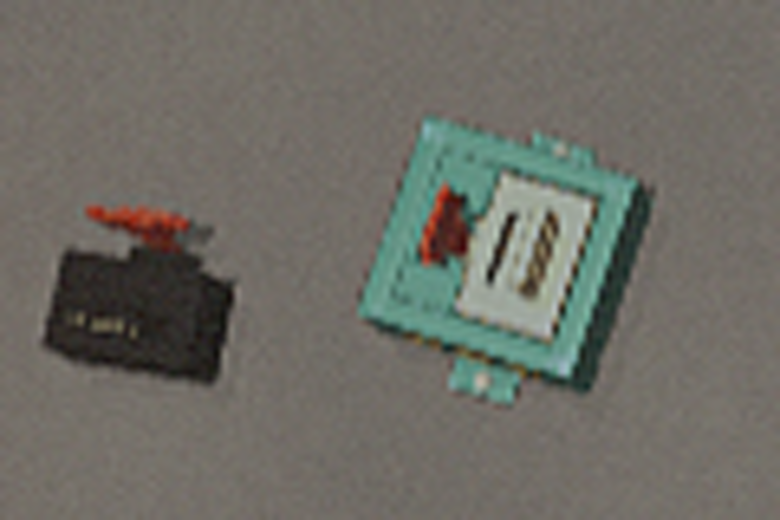

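Run:
```python
from h import *
P=[at("top",160+u/6.5,175+v/6.5,.056) for u,v in((430,120),(637,185),(570,377),(362,315))]
print(np.array(P))
for i in range(4):print(np.linalg.norm(P[i]-P[i-1]))
print(np.mean(P,0)) # bank (0,3) point
```

```text
[[0.5359 0.2703 0.056 ]
 [0.5073 0.1795 0.056 ]
 [0.4235 0.2059 0.056 ]
 [0.4501 0.2961 0.056 ]]
0.08956414165636845
0.09515980531613794
0.087861089749769
0.09400025711326827
[0.4792 0.238  0.056 ]
```

Call:
{"fn": "send_rows", "kwargs": {
  "motion": [
    [-0.37,-0.3,0,0,0,0,1],
    [-0.7,-0.55,0,0,0,0,1],
    [-0.93,-0.74,0,0,0,0,1],
    [-0.93,-0.74,0,0,0,0,1]
  ]
}}

```text
clock: 0.6
ee_pos: [0.3025, 0.4948, 0.2486]
tool_rot: [0.477, 3.105, 0.0]
ft_force: [-0.7, -0.2, -0.3]
finger_gap: 0.085
gripper_force: 0.0
```

Call:
{"fn": "send_rows", "kwargs": {
  "motion": [
    [-0.37,-0.3,0,0,0,0,1],
    [-0.7,-0.55,0,0,0,0,1],
    [-0.93,-0.74,0,0,0,0,1],
    [-0.93,-0.74,0,0,0,0,1]
  ]
}}

```text
clock: 1.1
ee_pos: [0.4023, 0.3479, 0.2482]
tool_rot: [0.477, 3.105, -0.0]
ft_force: [0.1, -0.3, 0.3]
finger_gap: 0.0854
gripper_force: 0.0
```

Call:
{"fn": "send_rows", "kwargs": {
  "motion": [
    [-0.35,-0.28,0.1,0,0,0,1],
    [-0.7,-0.57,0.2,0,0,0,1],
    [-0.7,-0.57,0.2,0,0,0,1],
    [-0.7,-0.57,0.2,0,0,0,1]
  ]
}}

```text
clock: 1.6
ee_pos: [0.4758, 0.2373, 0.218]
tool_rot: [-0.473, -3.105, 0.0]
ft_force: [-0.8, 0.9, 0.8]
finger_gap: 0.0857
gripper_force: 0.0
```

```bash
cat >> h.py <<'E'
def wproj(p,s):
    c=manip.get_calibration("wrist");T=np.eye(4);T[:3,:3]=R.from_rotvec(s["tool_rot"]).as_matrix();T[:3,3]=s["ee_pos"]
    q=np.linalg.inv(T@c["T_tool_cam"])@np.r_[p,1];r=np.hypot(q[0],q[1]);t=np.arctan2(r,q[2]);K=c["K"]
    return K[:2,2]+K[0,0]*t*q[:2]/r
def wat(u,v,z,s):
    c=manip.get_calibration("wrist");K=c["K"];d=(np.array([u,v])-K[:2,2])/K[0,0];t=np.hypot(*d)
    d=np.r_[d/t*np.sin(t),np.cos(t)];T=c["T_tool_cam"];Rt=R.from_rotvec(s["tool_rot"]).as_matrix()
    o=s["ee_pos"]+Rt@T[:3,3];d=Rt@T[:3,:3]@d;return o+d*(z-o[2])/d[2]
E
python3 - <<'E'
from h import *
import json
s=manip.state();f=manip.grab_frame("wrist")[:,:,::-1];print(s)
json.dump({k:np.array(s[k]).tolist() for k in("ee_pos","tool_rot")},open("w1.json","w"))
cv2.imwrite("pics/w1.png",f)
E
```

```text
{'clock': 1.6, 'joint_pos': array([ 0.4144, -0.1894,  1.7876,  0.0004,  1.5441, -0.854 ]), 'qvel': array([ 0.0318, -0.011 , -0.0071,  0.0043,  0.0057,  0.0129]), 'tau': array([ -3.1468, -45.8788, -62.1774,  -0.2109,  -0.1155,  -0.4242]), 'ee_pos': array([0.4758, 0.2373, 0.218 ]), 'tool_rot': array([-0.4731, -3.1049,  0.0001]), 'ft_force': array([-0.7838,  0.9117,  0.836 ]), 'wrist_torque': array([ 0.0333,  0.0164, -0.0153]), 'gripper_force': 0.0, 'finger_gap': 0.08566997759076815}
```

View pics/w1.png

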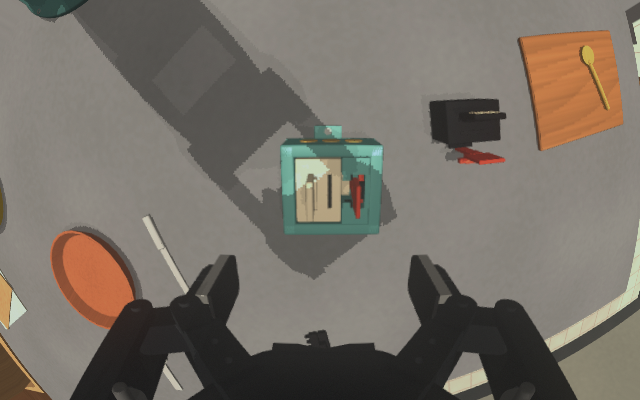

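Run:
```python
import cv2
a=cv2.imread("pics/w1.png")[125:245,270:395]; cv2.imwrite("pics/w1c.png",cv2.resize(a,None,fx=4.8,fy=4.8,interpolation=cv2.INTER_CUBIC))
```

```text
(no output)
```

View pics/w1c.png

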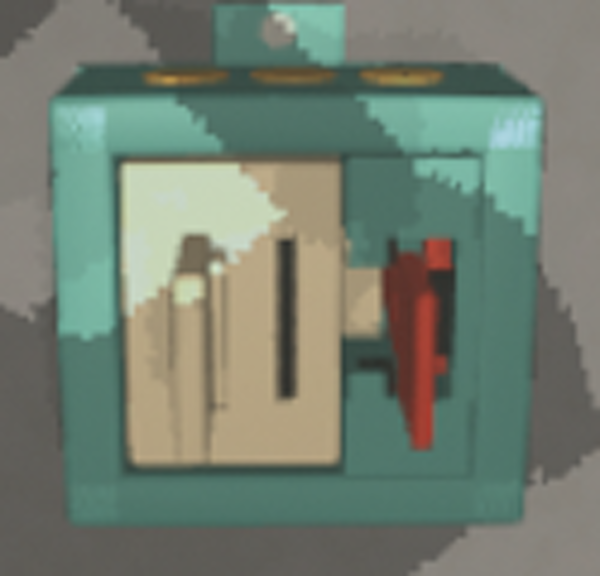

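Run:
```python
from h import *
import json
s={k:np.array(v) for k,v in json.load(open("w1.json")).items()}
g=lambda u,v,z:wat(270+u/4.8,125+v/4.8,z,s)
P=np.array([g(u,v,.056) for u,v in((50,100),(543,100),(523,522),(70,522))])
C=np.array([g(u,v,.056) for u,v in((120,160),(342,157),(340,465),(128,468))])
print(P,[np.linalg.norm(P[i]-P[i-1]) for i in range(4)],P.mean(0))
print(C,[np.linalg.norm(C[i]-C[i-1]) for i in range(4)],C.mean(0))
y=P[1]-P[0]+P[2]-P[3];y/=np.linalg.norm(y);x=P[0]-P[3]+P[1]-P[2];x/=-np.linalg.norm(x)
print("yaw y",np.degrees(np.arctan2(y[0],y[1])),"x",np.degrees(np.arctan2(-x[1],x[0])),"toolang",2*np.degrees(np.arctan2(.4731,3.1049)))
T=R.from_rotvec(s["tool_rot"]).as_matrix();print(T)
bo=P.mean(0)-.003*T[:,1];co=C.mean(0)+.010*T[:,1]
print("origins",bo,co)
for u,v,z in((192,468,.091),(208,468,.091),(175,468,.091),(422,448,.092),(437,448,.092)):
    print(u,T.T@(g(u,v,z)-s["ee_pos"]))
for o in(bo,co):print(T.T@(o-s["ee_pos"]))
```

```text
[[0.4262 0.2108 0.056 ]
 [0.4546 0.303  0.056 ]
 [0.5406 0.2769 0.056 ]
 [0.5117 0.1849 0.056 ]] [np.float64(0.08936105268768617), np.float64(0.09649878802722181), np.float64(0.08987800622245512), np.float64(0.09642971829745528)] [0.4833 0.2439 0.056 ]
[[0.4417 0.2201 0.056 ]
 [0.4542 0.2617 0.056 ]
 [0.5161 0.2432 0.056 ]
 [0.5036 0.2008 0.056 ]] [np.float64(0.06482696348500296), np.float64(0.04348878429081319), np.float64(0.064651527993376), np.float64(0.04417148315073147)] [0.4789 0.2314 0.056 ]
yaw y 17.258213071353687 x 16.845912053278948 toolang 17.32727466909173
[[-0.9546  0.2978 -0.0008]
 [ 0.2979  0.9546  0.0001]
 [ 0.0008 -0.0002 -1.    ]]
origins [0.4824 0.241  0.056 ] [0.4819 0.241  0.056 ]
192 [-0.0233 -0.0116  0.127 ]
208 [-0.0233 -0.0086  0.127 ]
175 [-0.0234 -0.0147  0.127 ]
422 [-0.0191  0.0303  0.126 ]
437 [-0.0191  0.0331  0.126 ]
[-0.0052  0.0055  0.162 ]
[-0.0048  0.0054  0.162 ]
```

Call:
{"fn": "send_rows", "kwargs": {
  "motion": [
    [-0.033,0.06,0.2,0,0,0,1],
    [-0.033,0.06,0.5,0,0,0,1],
    [-0.033,0.06,0.75,0,0,0,1],
    [-0.033,0.06,0.9,0,0,0,1],
    [-0.033,0.06,0.92,0,0,0,0.9],
    [-0.033,0.06,0.92,0,0,0,0.75],
    [-0.033,0.06,0.92,0,0,0,0.65],
    [-0.033,0.06,0.92,0,0,0,0.65]
  ],
  "force": 20
}}

```text
clock: 2.65
ee_pos: [0.4836, 0.2441, 0.0812]
tool_rot: [0.472, 3.105, 0.001]
ft_force: [0.6, -0.9, -0.8]
finger_gap: 0.0554
gripper_force: 0.0
```

Run:
```python
from h import *
s=manip.state();f=manip.grab_frame("wrist")[:,:,::-1];print(s["ee_pos"],s["tool_rot"],s["ft_force"],s["finger_gap"])
T=R.from_rotvec(s["tool_rot"]).as_matrix();print(T.T@(np.array([.4821,.241,.080])-s["ee_pos"]))
cv2.imwrite("pics/w2.png",cv2.resize(f[110:400,200:450],None,fx=2,fy=2,interpolation=cv2.INTER_CUBIC))
```

```text
[0.4836 0.2441 0.0812] [0.472  3.1048 0.0011] [ 0.6007 -0.8973 -0.8068] 0.055369158003907626
[ 0.0005 -0.0034  0.0012]
```

View pics/w2.png

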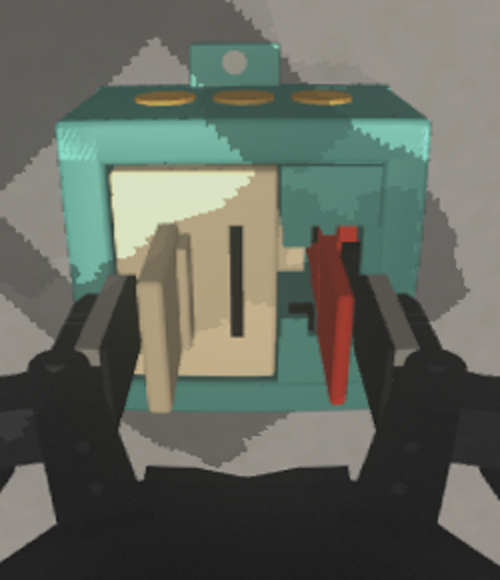

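Call:
{"fn": "send_rows", "kwargs": {
  "motion": [
    [0,0,0,0,0,0,0.6],
    [0,0,0,0,0,0,0.56],
    [0,-0.002,0,0,0,0,0.545],
    [0,-0.004,0,0,0,0,0.54],
    [0,-0.004,0,0,0,0,0.54],
    [0,-0.004,0,0,0,0,0.54]
  ],
  "force": 20
}}

```text
clock: 3.45
ee_pos: [0.4832, 0.2435, 0.0805]
tool_rot: [0.472, 3.106, 0.001]
ft_force: [-0.0, 2.0, 3.9]
finger_gap: 0.046
gripper_force: 3.6
```

Call:
{"fn": "send_rows", "kwargs": {
  "motion": [
    [0,-0.003,0,0,0,0,0.53],
    [0,-0.006,0,0,0,0,0.52],
    [0,-0.006,0,0,0,0,0.52],
    [0,-0.006,0,0,0,0,0.52]
  ]
}}

```text
clock: 3.95
ee_pos: [0.483, 0.2426, 0.0806]
tool_rot: [0.472, 3.105, 0.001]
ft_force: [-0.3, 3.3, 4.9]
finger_gap: 0.0447
gripper_force: 5.5
```

Call:
{"fn": "send_rows", "kwargs": {
  "motion": [
    [0,0,0,0,0,0,0.52]
  ]
}}

```text
clock: 4.08
ee_pos: [0.483, 0.2426, 0.0806]
tool_rot: [0.472, 3.105, 0.001]
ft_force: [0.4, 3.2, 5.7]
finger_gap: 0.0446
gripper_force: 5.5
```

Call:
{"fn": "send_rows", "kwargs": {
  "motion": [
    [0,0,0,0,0,0,0.52]
  ]
}}

```text
clock: 4.2
ee_pos: [0.483, 0.2426, 0.0806]
tool_rot: [0.472, 3.105, 0.001]
ft_force: [0.5, 3.7, 4.9]
finger_gap: 0.0443
gripper_force: 5.5
```

Call:
{"fn": "send_rows", "kwargs": {
  "motion": [
    [0,0.003,-0.002,0,0,0,0.52],
    [0,0.003,-0.004,0,0,0,0.52]
  ]
}}

```text
clock: 4.45
ee_pos: [0.4829, 0.2427, 0.0807]
tool_rot: [-0.472, -3.106, 0.001]
ft_force: [1.1, -0.0, -0.8]
finger_gap: 0.0446
gripper_force: 6.4
```

Call:
{"fn": "send_rows", "kwargs": {
  "motion": [
    [0,0.002,-0.002,0,0,0,0.52],
    [0,0.002,-0.002,0,0,0,0.52]
  ]
}}

```text
clock: 4.7
ee_pos: [0.4828, 0.2429, 0.0807]
tool_rot: [-0.472, -3.105, 0.001]
ft_force: [-0.1, -0.8, -2.7]
finger_gap: 0.0446
gripper_force: 7.0
```

Call:
{"fn": "send_rows", "kwargs": {
  "motion": [
    [0,0,-0.003,0,0,0,0.52],
    [0,0,-0.007,0,0,0,0.52],
    [0,0,-0.007,0,0,0,0.52]
  ]
}}

```text
clock: 5.08
ee_pos: [0.4828, 0.2431, 0.0818]
tool_rot: [-0.472, -3.105, 0.001]
ft_force: [0.7, 0.1, -8.2]
finger_gap: 0.0443
gripper_force: 7.2
```

Call:
{"fn": "send_rows", "kwargs": {
  "motion": [
    [0,0,-0.003,0,0,0,0.52],
    [0,0,-0.003,0,0,0,0.52]
  ]
}}

```text
clock: 5.32
ee_pos: [0.4828, 0.2431, 0.0822]
tool_rot: [-0.472, -3.105, 0.001]
ft_force: [0.4, 2.1, -12.3]
finger_gap: 0.0449
gripper_force: 7.8
```

Call:
{"fn": "send_rows", "kwargs": {
  "motion": [
    [0,0,0.006,0,0,0,0.52],
    [0,0,0.011,0,0,0,0.52],
    [0,-0.002,0.011,0,0,0,0.515],
    [0,-0.004,0.011,0,0,0,0.507],
    [0,-0.004,0.011,0,0,0,0.507]
  ]
}}

```text
clock: 5.95
ee_pos: [0.4829, 0.2426, 0.0812]
tool_rot: [0.472, 3.106, 0.0]
ft_force: [0.6, 0.3, -2.4]
finger_gap: 0.0435
gripper_force: 8.4
```

Call:
{"fn": "send_rows", "kwargs": {
  "motion": [
    [0,0,0,0,0,0,0.507]
  ]
}}

```text
clock: 6.08
ee_pos: [0.483, 0.2426, 0.0812]
tool_rot: [0.472, 3.106, 0.0]
ft_force: [0.0, -0.4, -2.2]
finger_gap: 0.0432
gripper_force: 8.5
```

Call:
{"fn": "send_rows", "kwargs": {
  "motion": [
    [0,0,-0.004,0,0,0,0.507],
    [0,0,-0.008,0,0,0,0.507],
    [0,0,-0.008,0,0,0,0.507]
  ]
}}

```text
clock: 6.45
ee_pos: [0.4829, 0.2426, 0.0822]
tool_rot: [-0.472, -3.106, 0.0]
ft_force: [0.6, -0.1, -3.5]
finger_gap: 0.0436
gripper_force: 8.4
```

Call:
{"fn": "send_rows", "kwargs": {
  "motion": [
    [0,0,-0.003,0,0,0,0.507],
    [0,0,-0.005,0,0,0,0.507],
    [0,0,-0.005,0,0,0,0.507]
  ]
}}

```text
clock: 6.82
ee_pos: [0.4827, 0.2425, 0.0825]
tool_rot: [-0.472, -3.105, 0.0]
ft_force: [0.7, 2.2, -13.5]
finger_gap: 0.0437
gripper_force: 9.5
```

Call:
{"fn": "send_rows", "kwargs": {
  "motion": [
    [0,0,0.006,0,0,0,0.507],
    [0,0,0.013,0,0,0,0.507],
    [0,-0.002,0.013,0,0,0,0.501],
    [0,-0.004,0.013,0,0,0,0.495],
    [0,-0.004,0.013,0,0,0,0.495],
    [0,-0.004,0.013,0,0,0,0.495]
  ]
}}

```text
clock: 7.58
ee_pos: [0.4829, 0.2421, 0.0814]
tool_rot: [0.472, 3.105, 0.001]
ft_force: [0.1, -0.5, 0.2]
finger_gap: 0.0423
gripper_force: 9.7
```

Call:
{"fn": "send_rows", "kwargs": {
  "motion": [
    [0,0,-0.004,0,0,0,0.495],
    [0,0,-0.009,0,0,0,0.495],
    [0,0,-0.011,0,0,0,0.495],
    [0,0,-0.011,0,0,0,0.495]
  ]
}}

```text
clock: 8.07
ee_pos: [0.4826, 0.2419, 0.0825]
tool_rot: [-0.472, -3.106, 0.0]
ft_force: [-0.7, -0.0, -5.2]
finger_gap: 0.0425
gripper_force: 9.7
```

Call:
{"fn": "send_rows", "kwargs": {
  "motion": [
    [0,0,-0.002,0,0,0,0.495],
    [0,0,-0.003,0,0,0,0.495]
  ]
}}

```text
clock: 8.32
ee_pos: [0.4825, 0.2419, 0.0827]
tool_rot: [-0.472, -3.105, 0.001]
ft_force: [0.7, -0.1, -9.9]
finger_gap: 0.0428
gripper_force: 9.9
```

Call:
{"fn": "send_rows", "kwargs": {
  "motion": [
    [0,0,0.007,0,0,0,0.495],
    [0,0,0.014,0,0,0,0.495],
    [0,-0.002,0.014,0,0,0,0.489],
    [0,-0.004,0.014,0,0,0,0.482],
    [0,-0.004,0.014,0,0,0,0.482],
    [0,-0.004,0.014,0,0,0,0.482]
  ]
}}

```text
clock: 9.07
ee_pos: [0.4828, 0.2416, 0.0815]
tool_rot: [0.472, 3.105, 0.001]
ft_force: [2.0, -1.2, 3.4]
finger_gap: 0.0411
gripper_force: 11.0
```

Call:
{"fn": "send_rows", "kwargs": {
  "motion": [
    [0,0,-0.004,0,0,0,0.482],
    [0,0,-0.009,0,0,0,0.482],
    [0,0,-0.013,0,0,0,0.482],
    [0,0,-0.013,0,0,0,0.482]
  ]
}}

```text
clock: 9.57
ee_pos: [0.4824, 0.2414, 0.0828]
tool_rot: [-0.472, -3.106, 0.0]
ft_force: [-0.3, -1.0, -3.2]
finger_gap: 0.0417
gripper_force: 10.9
```

Call:
{"fn": "send_rows", "kwargs": {
  "motion": [
    [0,0,-0.002,0,0,0,0.482],
    [0,0,-0.004,0,0,0,0.482]
  ]
}}

```text
clock: 9.82
ee_pos: [0.4825, 0.2414, 0.0835]
tool_rot: [-0.472, -3.106, 0.0]
ft_force: [0.1, -1.5, -3.7]
finger_gap: 0.0413
gripper_force: 10.6
```

Call:
{"fn": "send_rows", "kwargs": {
  "motion": [
    [0,0,-0.003,0,0,0,0.482],
    [0,0,-0.005,0,0,0,0.482]
  ]
}}

```text
clock: 10.07
ee_pos: [0.4825, 0.2414, 0.0843]
tool_rot: [-0.472, -3.106, 0.0]
ft_force: [-0.5, -1.4, -3.7]
finger_gap: 0.0418
gripper_force: 10.3
```

Call:
{"fn": "send_rows", "kwargs": {
  "motion": [
    [0,-0.001,0,0,0,0,0.477],
    [0,-0.001,0,0,0,0,0.477],
    [0,-0.001,-0.005,0,0,0,0.477],
    [0,-0.001,-0.01,0,0,0,0.477]
  ]
}}

```text
clock: 10.58
ee_pos: [0.4825, 0.2413, 0.0859]
tool_rot: [0.472, 3.106, 0.0]
ft_force: [-0.6, 0.5, -3.6]
finger_gap: 0.0408
gripper_force: 11.6
```

Call:
{"fn": "send_rows", "kwargs": {
  "motion": [
    [0,0,-0.004,0,0,0,0.477],
    [0,0,-0.008,0,0,0,0.477]
  ]
}}

```text
clock: 10.82
ee_pos: [0.4825, 0.2413, 0.0871]
tool_rot: [-0.472, -3.106, -0.0]
ft_force: [0.0, 0.8, -3.1]
finger_gap: 0.0412
gripper_force: 11.6
```

Call:
{"fn": "send_rows", "kwargs": {
  "motion": [
    [0,0,-0.01,0,0,0,0.477],
    [0,0,-0.02,0,0,0,0.477],
    [0,0,-0.03,0,0,0,0.477],
    [0,0,-0.04,0,0,0,0.477]
  ]
}}

```text
clock: 11.32
ee_pos: [0.4825, 0.2413, 0.0932]
tool_rot: [0.472, 3.106, -0.0]
ft_force: [0.4, -0.2, -2.5]
finger_gap: 0.0406
gripper_force: 11.6
```

Call:
{"fn": "send_rows", "kwargs": {
  "motion": [
    [0,0,-0.015,0,0,0,0.477],
    [0,0,-0.03,0,0,0,0.477],
    [0,0,-0.05,0,0,0,0.477],
    [0,0,-0.07,0,0,0,0.477]
  ]
}}

```text
clock: 11.82
ee_pos: [0.4825, 0.2413, 0.1038]
tool_rot: [0.472, 3.106, -0.0]
ft_force: [0.3, 0.2, -2.8]
finger_gap: 0.0409
gripper_force: 11.6
```

Call:
{"fn": "send_rows", "kwargs": {
  "motion": [
    [0,0,-0.02,0,0,0,0.477],
    [0,0,-0.05,0,0,0,0.477],
    [0,0,-0.09,0,0,0,0.477],
    [0,0,-0.13,0,0,0,0.477],
    [0,0,-0.18,0,0,0,0.477],
    [0,0,-0.23,0,0,0,0.477],
    [0,0,-0.29,0,0,0,0.477],
    [0,0,-0.35,0,0,0,0.477],
    [0,0,-0.4,0,0,0,0.477],
    [0,0,-0.43,0,0,0,0.477]
  ]
}}

```text
clock: 13.08
ee_pos: [0.4826, 0.2413, 0.1687]
tool_rot: [0.472, 3.106, 0.0]
ft_force: [-0.2, -1.1, -4.4]
finger_gap: 0.0411
gripper_force: 11.6
```

Run:
```python
from h import *
s=manip.state();f=manip.grab_frame("side")[:,:,::-1];print(s["ee_pos"],s["tool_rot"],s["ft_force"],s["finger_gap"])
cv2.imwrite("pics/s2.png",cv2.resize(f[60:300,200:460],None,fx=2.4,fy=2.4,interpolation=cv2.INTER_CUBIC))
t=cv2.cvtColor(f,cv2.COLOR_BGR2HSV)
m=((t[...,0]<14)&(t[...,1]>120)&(t[...,2]>60)).astype(np.uint8);m[:210]=0;m[300:]=0;m[:,:310]=0;m[:,400:]=0
c=max(cv2.findContours(m,0,2)[0],key=cv2.contourArea);e=cv2.fitEllipse(c);print(e,at("side",*e[0],.024))
# model-based dish fit: rim circle outlines in both views
b=cv2.boundingRect(c)
from scipy.optimize import minimize
```

```text
[0.4826 0.2413 0.1687] [0.4722 3.1055 0.0003] [-0.2213 -1.1221 -4.387 ] 0.04105327256264031
((355.6771240234375, 251.21151733398438), (60.002689361572266, 69.74777221679688), 100.470947265625) [ 0.5173 -0.1694  0.024 ]
```

View pics/s2.png

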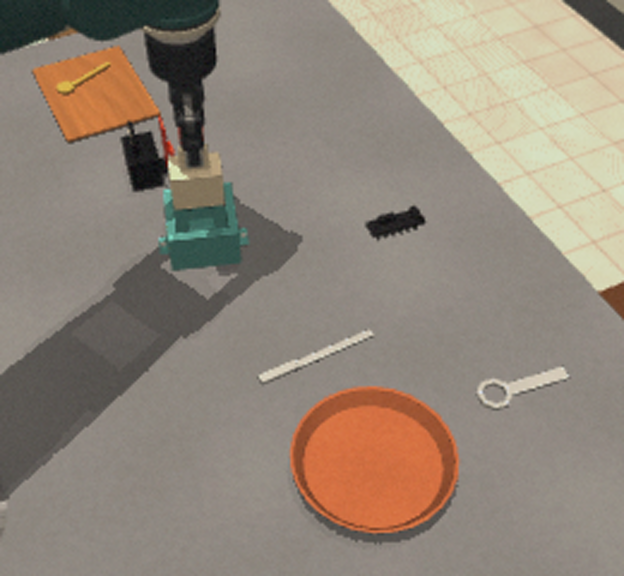

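Call:
{"fn": "send_rows", "kwargs": {
  "motion": [
    [-0.03,-0.06,0,0,0,0,0.477],
    [-0.08,-0.19,0,0,0,0,0.477],
    [-0.15,-0.37,0,0,0,0,0.477],
    [-0.23,-0.56,0,0,0,0,0.477],
    [-0.31,-0.75,0,0,0,0,0.477],
    [-0.37,-0.9,0,0,0,0,0.477]
  ]
}}

```text
clock: 13.88
ee_pos: [0.4951, 0.0935, 0.1678]
tool_rot: [-0.474, -3.105, 0.001]
ft_force: [0.7, 0.1, -4.1]
finger_gap: 0.0409
gripper_force: 11.6
```

Call:
{"fn": "send_rows", "kwargs": {
  "motion": [
    [-0.07,-0.17,0,0,0,0,0.477],
    [-0.15,-0.36,0,0,0,0,0.477],
    [-0.23,-0.55,0,0,0,0,0.477],
    [-0.31,-0.74,0,0,0,0,0.477],
    [-0.37,-0.87,0,0,0,0,0.477],
    [-0.38,-0.92,0,0,0,0,0.477]
  ]
}}

```text
clock: 14.62
ee_pos: [0.5082, -0.0547, 0.1678]
tool_rot: [-0.475, -3.105, 0.0]
ft_force: [-0.0, 0.3, -3.4]
finger_gap: 0.041
gripper_force: 11.6
```

Call:
{"fn": "send_rows", "kwargs": {
  "motion": [
    [-0.05,-0.12,0,0,0,0,0.477],
    [-0.13,-0.29,0,0,0,0,0.477],
    [-0.2,-0.46,0,0,0,0,0.477],
    [-0.26,-0.6,0,0,0,0,0.477],
    [-0.28,-0.65,0,0,0,0,0.477],
    [-0.28,-0.65,0,0,0,0,0.477],
    [-0.28,-0.65,0,0,0,0,0.477]
  ]
}}

```text
clock: 15.5
ee_pos: [0.5198, -0.1578, 0.1681]
tool_rot: [-0.471, -3.106, -0.0]
ft_force: [-0.2, 0.6, -3.3]
finger_gap: 0.0409
gripper_force: 11.6
```

Run:
```python
from h import *
s=manip.state();f=manip.grab_frame("wrist")[:,:,::-1].copy();print(s["ee_pos"],s["tool_rot"],s["ft_force"],s["finger_gap"])
for c,col in(((.518,-.167),(255,0,0)),):
  for r,z in((.092,.026),(.074,.006)):
    for a in np.arange(0,6.28,.1):
        p=wproj(np.array([c[0]+r*np.cos(a),c[1]+r*np.sin(a),z]),s)
        if 0<=p[0]<640 and 0<=p[1]<400: cv2.circle(f,tuple(int(round(v)) for v in p),1,col,-1)
cv2.imwrite("pics/w3.png",f)
```

```text
[ 0.5198 -0.1578  0.1681] [-0.4714 -3.106  -0.0003] [-0.227   0.6206 -3.2753] 0.040935665222646404
```

View pics/w3.png

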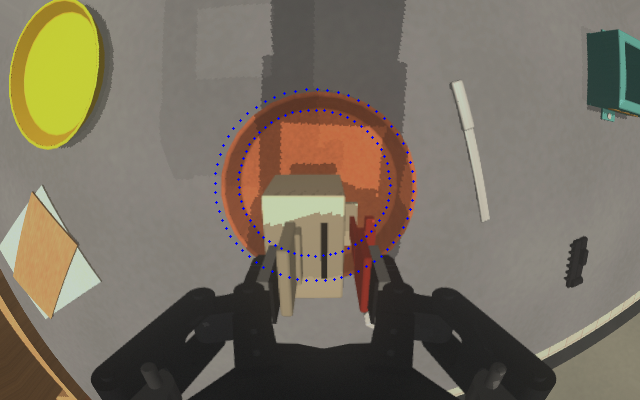

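Call:
{"fn": "send_rows", "kwargs": {
  "motion": [
    [-0.005,0,0.05,0,0,0,0.477],
    [-0.01,0,0.12,0,0,0,0.477],
    [-0.01,0,0.2,0,0,0,0.477],
    [-0.01,0,0.28,0,0,0,0.477],
    [-0.01,0,0.36,0,0,0,0.477],
    [-0.01,0,0.43,0,0,0,0.477],
    [-0.01,0,0.48,0,0,0,0.477],
    [-0.01,0,0.5,0,0,0,0.477],
    [-0.01,0,0.51,0,0,0,0.477],
    [-0.01,0,0.51,0,0,0,0.477]
  ]
}}

```text
clock: 16.8
ee_pos: [0.5214, -0.1589, 0.0918]
tool_rot: [0.472, 3.106, -0.0]
ft_force: [0.1, -0.5, -3.3]
finger_gap: 0.0407
gripper_force: 11.6
```

Call:
{"fn": "send_rows", "kwargs": {
  "motion": [
    [0,0,0.008,0,0,0,0.477],
    [0,0,0.016,0,0,0,0.477],
    [0,0,0.024,0,0,0,0.477],
    [0,0,0.03,0,0,0,0.477],
    [0,0,0.03,0,0,0,0.477]
  ]
}}

```text
clock: 17.42
ee_pos: [0.5213, -0.1588, 0.087]
tool_rot: [-0.472, -3.106, -0.0]
ft_force: [-0.6, 0.5, -3.5]
finger_gap: 0.0411
gripper_force: 11.6
```

Call:
{"fn": "send_rows", "kwargs": {
  "motion": [
    [0,0,0.006,0,0,0,0.477],
    [0,0,0.012,0,0,0,0.477],
    [0,0,0.018,0,0,0,0.477],
    [0,0,0.018,0,0,0,0.477]
  ]
}}

```text
clock: 17.92
ee_pos: [0.5213, -0.1588, 0.0843]
tool_rot: [-0.472, -3.106, -0.0]
ft_force: [-0.4, -0.3, -3.3]
finger_gap: 0.0407
gripper_force: 11.6
```

Call:
{"fn": "send_rows", "kwargs": {
  "motion": [
    [0,0,0.003,0,0,0,0.477],
    [0,0,0.006,0,0,0,0.477],
    [0,0,0.006,0,0,0,0.477]
  ]
}}

```text
clock: 18.3
ee_pos: [0.5213, -0.1588, 0.0834]
tool_rot: [-0.472, -3.106, -0.0]
ft_force: [0.3, 0.0, -3.6]
finger_gap: 0.0411
gripper_force: 11.6
```

Call:
{"fn": "send_rows", "kwargs": {
  "motion": [
    [0,0,0.003,0,0,0,0.477],
    [0,0,0.006,0,0,0,0.477],
    [0,0,0.006,0,0,0,0.477]
  ]
}}

```text
clock: 18.68
ee_pos: [0.5213, -0.1588, 0.0825]
tool_rot: [-0.472, -3.106, 0.0]
ft_force: [0.2, 0.4, -3.7]
finger_gap: 0.0409
gripper_force: 11.6
```

Call:
{"fn": "send_rows", "kwargs": {
  "motion": [
    [0,0,0.003,0,0,0,0.477],
    [0,0,0.004,0,0,0,0.477],
    [0,0,0.004,0,0,0,0.477]
  ]
}}

```text
clock: 19.05
ee_pos: [0.5213, -0.1588, 0.082]
tool_rot: [-0.472, -3.106, 0.0]
ft_force: [0.6, 0.1, -3.4]
finger_gap: 0.0407
gripper_force: 11.6
```

Call:
{"fn": "send_rows", "kwargs": {
  "motion": [
    [0,0,0.003,0,0,0,0.477],
    [0,0,0.005,0,0,0,0.477],
    [0,0,0.005,0,0,0,0.477]
  ]
}}

```text
clock: 19.42
ee_pos: [0.5214, -0.1589, 0.0816]
tool_rot: [0.472, 3.106, -0.0]
ft_force: [-2.1, -0.5, 3.7]
finger_gap: 0.0408
gripper_force: 12.1
```

Call:
{"fn": "send_rows", "kwargs": {
  "motion": [
    [0,0,0.003,0,0,0,0.477],
    [0,0,0.004,0,0,0,0.477],
    [0,0,0.004,0,0,0,0.477]
  ]
}}

```text
clock: 19.8
ee_pos: [0.5215, -0.159, 0.0816]
tool_rot: [0.472, 3.105, -0.001]
ft_force: [-5.1, 0.3, 10.9]
finger_gap: 0.0406
gripper_force: 12.4
```

Call:
{"fn": "send_rows", "kwargs": {
  "motion": [
    [0,0,-0.003,0,0,0,0.477],
    [0,0,-0.007,0,0,0,0.477],
    [0,0,-0.007,0,0,0,0.477]
  ]
}}

```text
clock: 20.18
ee_pos: [0.5214, -0.1589, 0.0816]
tool_rot: [0.472, 3.106, -0.0]
ft_force: [-0.5, -1.2, 0.9]
finger_gap: 0.0413
gripper_force: 12.0
```

Call:
{"fn": "send_rows", "kwargs": {
  "motion": [
    [0,0.003,0,0,0,0,0.489],
    [0,0.007,0,0,0,0,0.501],
    [0,0.01,0,0,0,0,0.513],
    [0,0.014,0,0,0,0,0.525],
    [0,0.017,0,0,0,0,0.537],
    [0,0.021,0,0,0,0,0.549],
    [0,0.022,0,0,0,0,0.56],
    [0,0.022,0,0,0,0,0.58],
    [0,0.022,0,0,0,0,0.65],
    [0,0.022,0,0,0,0,0.75]
  ]
}}

```text
clock: 21.42
ee_pos: [0.5223, -0.1557, 0.0818]
tool_rot: [0.472, 3.106, -0.0]
ft_force: [-0.9, -0.4, -0.9]
finger_gap: 0.0644
gripper_force: 0.0
```

Released; open fully and rise straight up, then check.

Call:
{"fn": "send_rows", "kwargs": {
  "motion": [
    [0,0,0,0,0,0,0.9],
    [0,0,-0.02,0,0,0,0.95],
    [0,0,-0.1,0,0,0,0.95],
    [0,0,-0.3,0,0,0,0.95],
    [0,0,-0.6,0,0,0,0.95],
    [0,0,-0.9,0,0,0,0.95],
    [0,0,-0.95,0,0,0,0.95],
    [0,0,-0.95,0,0,0,0.95]
  ]
}}

```text
clock: 22.42
ee_pos: [0.5223, -0.1557, 0.2246]
tool_rot: [0.472, 3.105, -0.0]
ft_force: [0.4, 0.2, -0.3]
finger_gap: 0.0812
gripper_force: 0.0
```

Run:
```python
from h import *
s=manip.state();f=manip.grab_frame("wrist")[:,:,::-1].copy();print(s["ee_pos"],s["ft_force"],s["finger_gap"])
cv2.imwrite("pics/w4.png",f)
```

```text
[ 0.5223 -0.1557  0.2246] [ 0.4116  0.2248 -0.3472] 0.08119020090627692
```

View pics/w4.png

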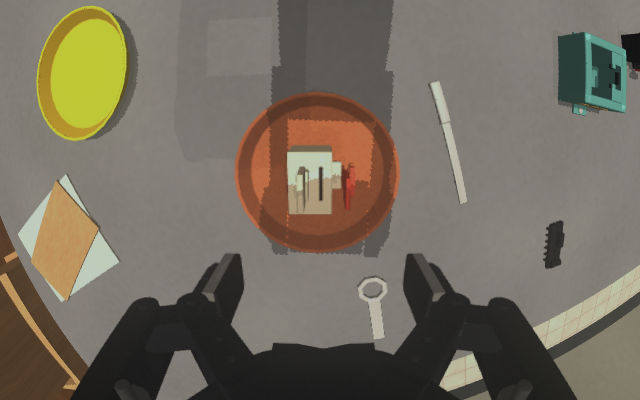

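The last picture shows the cassette upright near the middle of the dish, at about (310,182) against a dish centre of (317,172). The tab is out, and the nail file, hair clip and opener lie where they were.

```bash
python3 -c "
from station import manip;print(manip.job_done())"
```

```text
the job is handed in; nothing more can be done
None
```

The cassette is out of the bank and standing upright near the middle of the terracotta dish, released; the job was handed in at about 22 s, and no result came back.

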